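# Take the long ruler out of the covered desk tray

## Robot

A 6-joint arm with a two-finger parallel gripper is mounted at the origin on a cart in front of the work surface, level with it; the furniture and walls round the work are solid. World frame = base frame: x ahead of the robot, y to its left, z up, the work surface at z = 0. Lengths are in mm, angles in degrees, forces in N, time in s.
With the tool pointing down it reaches from about 300 to 850 mm from the base axis. Payload 4.2 kg.
Tool frame: the origin (TCP) lies at the very end of the fingers, on their centre line; the grasp point (between the pads) lies 19 mm behind it; z points along the fingers, y is the line along which they close (so a half turn about z gives the same grasp; the last joint's range is limited). The gripper opens to 91 mm and grips with 3 to 60 N. Pads are 32 mm wide; open, the fingers measure 118 mm over their backs; the gripper's body (76 mm by 178 mm) begins 60 mm behind the grasp point.
Start: joints at [-70.818, 18.312, 89.639, -0, 72.044, -1.146], TCP at [199.761, -539.202, 213.976] pointing down, gripper open.
Joint ranges: [-177.97, 177.97], [-48.28, 115.42], [12.27, 149.76], [-77.06, 257.06], [2.81, 150.46], [-146.56, 146.56]. Speed limits (degrees/s): [147.25, 147.25, 180, 180, 180, 180].

## Interface

Orientations are given as [roll, pitch, yaw] about the fixed x, y, z axes, in that order (R = Rz(yaw) Ry(pitch) Rx(roll)).
In Python, from workcell import * gives the robot as it stands.
- The arm moves only by the tool move_arm, never from a script. Its argument "motion" is a list of rows, each a list of 3 entries, a list of its own where there are three numbers: the finger opening in mm, from 0 to 91.2, then the shift along the world's x, y, z in units of 25 mm (1.0 is 25 mm), then the turn, a rotation vector about the world's x, y, z in units of 4 degrees (1.0 is 4 degrees). In form: [[grip, [x, y, z], [ax, ay, az]], ...]. A call has 1 to 20 rows; each row shifts and turns the commanded pose from where the row before left it; what a row does not reach is not made up. A row lasts 1/12 s, in which the tool goes at most 41.7 mm and 7.16 degrees, less where a joint would pass 70% of its speed; a pose out of reach is approached as far as the arm can. A call with a number of a shift or a turn outside -1 to 1 is refused whole. A call with a gripper value outside its range is refused whole. The fingers move at their own pace and stop on an object; "grip_force" is the grip in N (left out, the last holds). Time passes only in rows, so rows that do not move let the fingers close. It gives the time, the measured TCP pose, the force, the opening and the grip force at its end, in the units of the state.
- state(): the state, without advancing time (a new reading comes with each control period).
- grab_frame(name): name is "scene" or "side" or "wrist"; returns the picture (420x560x3 uint8, blue, green, red); there is no depth.
- camera_info(name): a dict with "fx", "fy", "cx", "cy" (pixels), "rvec" (rotation vector, rad) and "tvec" (3), from world to camera coordinates, as OpenCV has them. Camera axes: x right, y down, z forward; pixel columns grow to the right and rows downward; lengths in mm; the calibration is good to about 2 mm. A picture is of the moment at which its call begins: read the wrist's pose just before it. camera_info takes no time and is no camera call; for the wrist camera it gives the pose at the moment of the call.
- job_done(): hands the job in; it is judged then, once.
The state is a dict: "time_s": time; "qpos": joint angles; "qvel": joint speeds; "effort": joint torques, N m; "ee_pos": TCP position; "ee_rot": TCP orientation; "force": force on the tool from outside, world axes, zero at the start; "torque": the same for the moment, N m; "gripper_width": finger opening in mm; "gripper_force": force on a finger pad.
Only numpy, scipy, OpenCV 4.12 (cv2) and the standard library are available. Lean on these libraries where they do the work, as an engineer would, in place of code of your own. Each camera call takes 0.05 s, during which the arm holds its last target. There are 200 camera calls.

## Task

A ruler lies in the grey desk tray and is longer than the opening between the tray's two fixed covers. Tilt it so that one end comes up through the opening first, draw it out on the slant without forcing it against the tray, and finish holding the whole ruler still in the gripper, about 10 cm clear above the tray: do not put it down or let go. Leave the eraser, the binder clip and the sharpener where they are.

Things in the scene. Friction and masses are not known exactly. Their poses are not given: they have to be found in the camera images.
- tray: grey plastic desk tray, fixed, 328 x 118 x 62 mm (own x, y, z); walls, floor and covers 4 mm thick. Origin: centre of its underside, on the desk; x is its long axis, pointing away from the robot within 0.35 rad; z up. A fixed cover with a black inlaid pad closes the top over each end. Inner floor at z = 4 mm, inner length 320 mm, covers z = 58 to 62 mm (54 mm free under them).
- tray_opening (a point): centre of the opening between the tray's two covers, level with their tops, 62 mm above the desk; the opening is 130 mm along the tray (x -65 to +65 mm) by the full inner width of 110 mm
- ruler: bare aluminium ruler, loose, 208 mm long (own x), 0.05 to 0.11 kg: base strip 34 x 4 mm with an upright finger rib 12 mm wide along its whole length, 16 mm high in all, to pinch from above. Origin: middle of its underside. It lies rib up on the tray floor, near mid-width, within 0.08 rad of the tray's x, one or both ends hidden under covers. A black band on the rib marks its middle.
- ruler_end_a (a point): end of the ruler at its own x = +104 mm, 4 mm above its underside (the end farther from the robot)
- ruler_end_b (a point): end of the ruler at its own x = -104 mm, 4 mm above its underside (the end nearer the robot)
- eraser: eraser in a paper sleeve, 23 x 58 x 13 mm, loose, lies on the desk to the left (+y side) of the tray; origin centre of its underside; bystander
- binder_clip: black binder clip with wire handles, 26 x 40 x 44 mm, loose, stands on the desk to the right (-y side) of the tray; origin centre of its underside; bystander
- sharpener: small metal pencil sharpener, 16 x 25 x 12 mm, loose, lies on the desk to the right (-y side) of the tray, farther from the robot than the clip; origin centre of its underside; bystander
There are look-alikes about, which are no part of the job. Several things look just like the ruler: the one meant starts nearest to the robot's base.

How it is judged (in metres and radians):
On the way:
1. one end of the ruler is up through the opening, above the covers, while the other is still down inside the tray (((height (world z) of ruler_end_a above 0.068 m and height (world z) of ruler_end_b below 0.056 m) or (height (world z) of ruler_end_b above 0.068 m and height (world z) of ruler_end_a below 0.056 m))), for 0.1 s.
At the end, for the whole second after the job is handed in: The fingers hold the ruler still; both its ends are at least 60 mm above the covers (z 0.122 to 0.45 m), nothing of it touches the tray, its middle is within 0.30 m of the tray's middle horizontally, and eraser, clip and sharpener are within 30 mm of where they stood (height (world z) of ruler_end_a between 0.122 and 0.45 m and height (world z) of ruler_end_b between 0.122 and 0.45 m and contact force between the fingers and ruler above 1 N and contact force between ruler and tray below 0.1 N and horizontal distance between ruler and tray below 0.3 m and linear speed of ruler below 0.03 m/s and distance of each of eraser, binder_clip, sharpener from where it was at the start of the episode below 0.03 m); the arm keeps its last pose, push and grip.
It fails at once if the ruler is forced against the tray (over 40 N) (contact force between ruler and tray above 40 N).
It fails at once if a bystander is pushed more than 50 mm (distance of any of eraser, binder_clip, sharpener from where it was at the start of the episode above 0.05 m).
It also fails if it takes over 35 s, if anything falls off the work surface, if the arm or the gripper's body presses on something with over 40 N, if the wrist force passes 120 N, or if a joint passes its speed limit or range.

## Working session

There is one attempt and no reset: what is moved stays moved. The work goes in short steps, Python scripts to look and compute and a tool call to move; the robot and the scene stay as the last step left them, time stands still between calls to the robot, and variables do not carry over. Pictures are saved under pics/ and viewed, at most 10 in all, crops included, and the job is handed in when it is done.

Besides the shell and the picture viewer there is one more tool, called after "Request:" as name(argument=value, ...), one argument or row to a line, values as JSON. move_arm: Moves the arm, as the interface text tells. Shifts and turns lie within -1 to 1; 1 stands for 25 mm of shift or 4 degrees of turn. Its arguments: {"type":"object","properties":{"motion":{"type":"array","items":{"type":"array"}},"grip_force":{"type":"number"}},"required":["motion"]}

```bash
mkdir -p pics; python3 - <<'E'
from workcell import *
import cv2
for n in("scene","side"):
    cv2.imwrite(f"pics/{n}0.png",grab_frame(n)); print(n,camera_info(n))
print(state())
E
```

```text
scene {'fx': 470.3735686771676, 'fy': 470.3735686771676, 'cx': 274.32267241530417, 'cy': 207.86407232926615, 'rvec': array([ 0.87229441, -2.54845721,  1.04255329]), 'tvec': array([382.26046638, 331.18036289, 824.41572407])}
side {'fx': 424.0607864194654, 'fy': 424.0607864194654, 'cx': 273.8804192438375, 'cy': 210.34111752716453, 'rvec': array([2.03146659, 0.0392329 , 0.01404788]), 'tvec': array([-5.63072389e+02, -6.78151740e-01,  1.29021369e+03])}
{'time_s': 0.1, 'qpos': array([-7.08172487e+01,  1.83473378e+01,  8.96980736e+01,  6.34154568e-04,
        7.20447589e+01, -1.14750490e+00]), 'qvel': array([ 0.03186822, -0.12104432, -0.23076118,  0.09620252, -0.03962401,
       -0.07420879]), 'effort': array([ 1.22750691e-03, -4.13329411e+01, -2.32509720e+01,  7.29036774e-02,
        4.21847985e-02, -5.41333395e-05]), 'ee_pos': array([ 199.61521901, -538.76334733,  213.21987684]), 'ee_rot': array([-1.79909860e+02, -2.40862557e-03,  2.03300583e+01]), 'force': array([0.23021668, 0.63359806, 0.63325269]), 'torque': array([ 0.01012246, -0.02215895, -0.02961684]), 'gripper_force': 0.0, 'gripper_width': 91.09448617077821}
```

View pics/scene0.png

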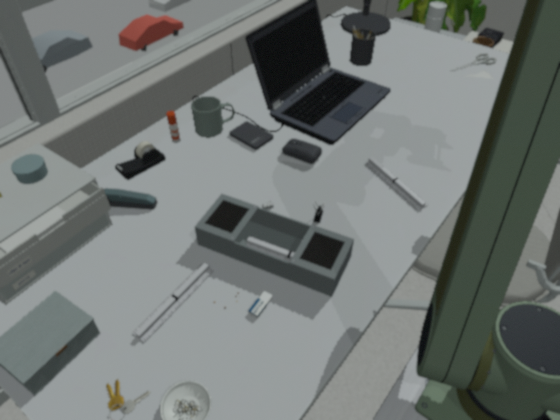

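View pics/side0.png

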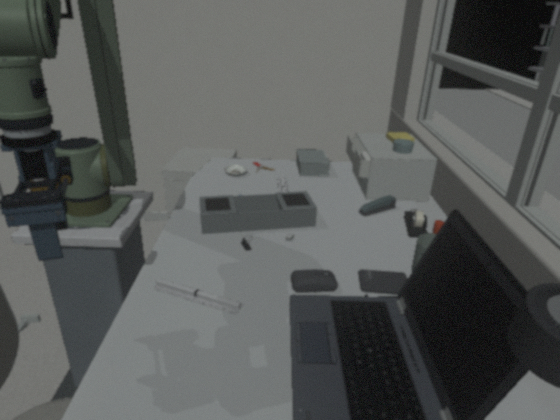

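The scene view shows the tray at about (275,243). There are three ruler-like bars: one in the tray at (270,246), one on the desk to the left at (172,300), and one on the desk to the right at (395,182). I'll compute their distances from the base and check an enlarged crop of the tray.

```bash
cat > h.py <<'E'
import numpy as np, cv2
from workcell import *
def ray(ci,uv,z):
    R=cv2.Rodrigues(np.array(ci["rvec"]))[0]; t=np.array(ci["tvec"])
    d=R.T@np.array([(uv[0]-ci["cx"])/ci["fx"],(uv[1]-ci["cy"])/ci["fy"],1]); c=-R.T@t
    return c+d*(z-c[2])/d[2]
def proj(ci,P):
    K=np.array([[ci["fx"],0,ci["cx"]],[0,ci["fy"],ci["cy"]],[0,0,1]])
    return cv2.projectPoints(np.array(P,float).reshape(-1,3),np.array(ci["rvec"]),np.array(ci["tvec"]),K,None)[0].reshape(-1,2)
E
python3 - <<'E'
from h import *
ci=camera_info("scene")
for n,uv,z in(("tray ruler",(270,246),20),("left",(172,300),16),("right",(395,182),16)):
    p=ray(ci,uv,z);print(n,p.round(),np.hypot(*p[:2]).round())
im=cv2.imread("pics/scene0.png")[185:297,190:360]
cv2.imwrite("pics/crop.png",cv2.resize(im,None,fx=4.7,fy=4.7,interpolation=cv2.INTER_CUBIC))
E
```

```text
tray ruler [511. -19.  20.] 512.0
left [582. 211.  16.] 619.0
right [ 393. -381.   16.] 548.0
```

View pics/crop.png

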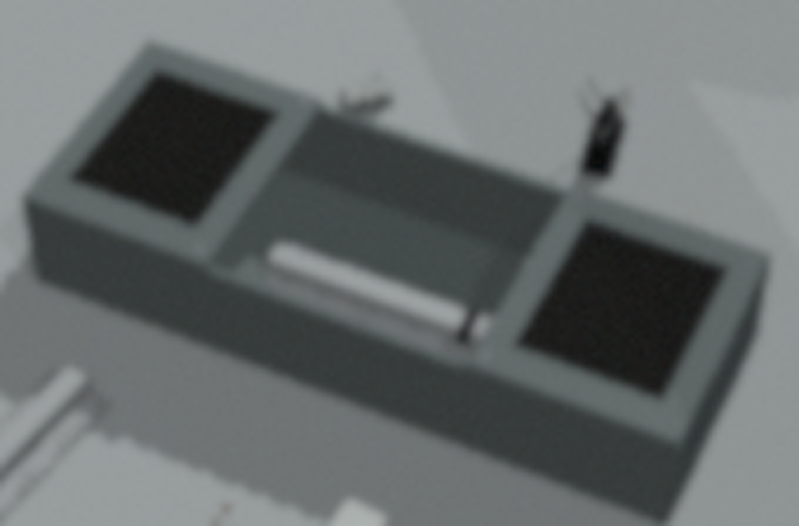

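The crop confirms it. The bar in the tray is the one lying in the grey tray and is nearest the base (512 mm, against 548 and 619). Its far end shows at crop (275,255) and its black band at (468,325). Its near end is hidden under the near cover.

```bash
python3 - <<'E'
from h import *
from scipy.optimize import least_squares
ci=camera_info("scene")
S=lambda c:(np.array(c)/4.7-0.5+0.5/4.7+[190,185])
C=[(150,43),(770,260),(685,440),(30,200),(318,105),(580,190)]
# world left(+y) is bottom of picture; far (+x tray) is left
T=np.array([(164,-59,62),(-164,-59,62),(-164,59,62),(164,59,62),(65,-55,62),(-65,-55,62)],float)
def tf(p,T):
    c,s=np.cos(p[2]),np.sin(p[2]);return T@np.array([[c,s,0],[-s,c,0],[0,0,1]])+[p[0],p[1],0]
uv=np.array([S(c) for c in C])
r=least_squares(lambda p:(proj(ci,tf(p,T))-uv).ravel(),[510,-19,0]);p=r.x
print("tray",p,r.fun.reshape(-1,2).round(1))
def totray(P):
    c,s=np.cos(p[2]),np.sin(p[2]);d=P[:2]-p[:2];return np.array([c*d[0]+s*d[1],-s*d[0]+c*d[1]])
for n,c,z in(("band",(468,322),20),("enda top",(275,252),20),("base strip end",(245,262),8)):
    P=ray(ci,S(c),z);print(n,P.round(1),totray(P).round(1))
for n,c,z in(("clip",(600,150),22),("sharp",(365,103),6)):
    P=ray(ci,S(c),z);print(n,P.round(1),totray(P).round(1))
P=ray(ci,(260,304),6);print("eraser",P,totray(P))
E
```

```text
tray [ 5.06078953e+02 -2.58238924e+01  2.14443543e-01] [[ 0.1 -0.6]
 [ 1.7 -1.4]
 [ 0.3  1.3]
 [-1.6 -0.3]
 [ 1.2  0.2]
 [-1.7  0.1]]
band [465.6 -28.5  20. ] [-40.1   6. ]
enda top [564.6  -6.6  20. ] [61.2  6.4]
base strip end [ 5.791e+02 -4.000e-01  8.000e+00] [76.8  9.3]
clip [ 478.3 -155.7   22. ] [ -54.8 -121. ]
sharp [ 601.9 -122.3    6. ] [  73.1 -114.7]
eraser [439.97788844 104.59185358   6.        ] [-36.83405703 141.49512268]
```

Request:
move_arm(
  motion=[
    [45,[0.6,1,0],[0,0,-0.1]],
    [45,[0.6,1,0],[0,0,-0.1]],
    [45,[0.6,1,0],[0,0,-0.1]],
    [45,[0.6,1,0],[0,0,-0.1]],
    [45,[0.6,1,0],[0,0,-0.1]],
    [45,[0.6,1,0],[0,0,-0.1]],
    [45,[0.6,1,0],[0,0,-0.1]],
    [45,[0.6,1,0],[0,0,-0.1]],
    [45,[0.6,1,0],[0,0,-0.1]],
    [45,[0.6,1,0],[0,0,-0.1]],
    [45,[0.6,1,0],[0,0,-0.1]],
    [45,[0.6,1,0],[0,0,-0.1]],
    [45,[0.6,1,0],[0,0,-0.1]],
    [45,[0.6,1,0],[0,0,-0.1]],
    [45,[0.6,1,0],[0,0,-0.1]],
    [45,[0.6,1,0],[0,0,-0.1]],
    [45,[0.6,1,0],[0,0,-0.1]],
    [45,[0.6,1,0],[0,0,-0.1]],
    [45,[0.6,0.8,0],[0,0,-0.1]],
    [45,[0,0,0],[0,0,-0.1]],
  ],
  grip_force=30,
)

```text
time_s: 1.77
ee_pos: [486.9, -66.1, 213.6]
ee_rot: [-179.9, -0.1, 12.5]
force: [0.5, -1.6, -0.2]
gripper_width: 44.9
gripper_force: 0.0
```

```bash
python3 - <<'E'
from h import *
import json
s=state();print(s["time_s"],s["ee_pos"],s["ee_rot"],s["qpos"],s["gripper_width"])
ci=camera_info("wrist");json.dump({k:np.array(v).tolist() for k,v in ci.items()},open("w.json","w"))
cv2.imwrite("pics/w1.png",cv2.resize(grab_frame("wrist"),(784,588),interpolation=cv2.INTER_CUBIC))
E
```

```text
1.7667 [486.85047959 -66.08715087 213.57892011] [-1.79924823e+02 -7.87234628e-02  1.25226433e+01] [ -9.13914689  10.75185968 100.17351818   0.10594444  69.02924087
  68.30028076] 44.911426800716654
```

View pics/w1.png

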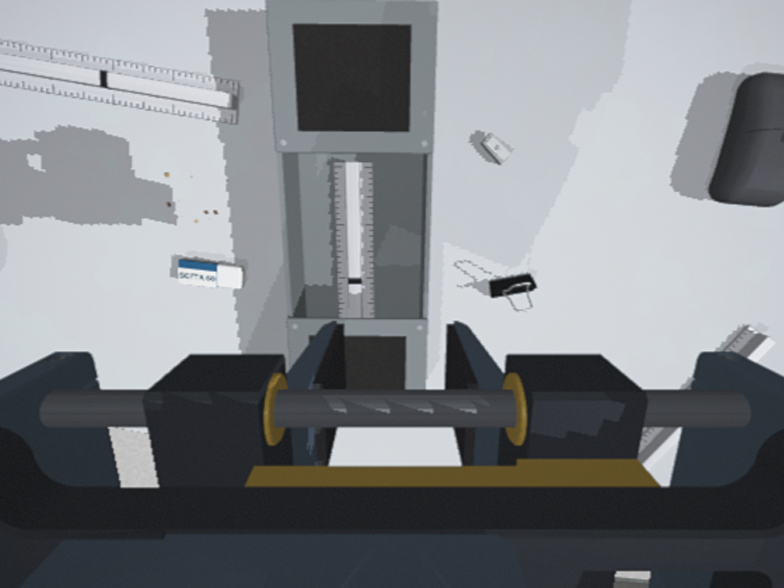

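The wrist view shows the ruler in the opening: rib far end at (352,162), band at (354,282) and the near end under the cover. The opening's edges are at rows 152 and 319. I'll measure from these.

```bash
python3 - <<'E'
from h import *
import json
ci={k:np.array(v) for k,v in json.load(open("w.json")).items()}
S=lambda u,v:((u+.5)/1.4-.5,(v+.5)/1.4-.5)
g={}
for n,uv,z in(("enda",(352,162),20),("band",(354,282),20),("strip end L",(335,162),8),("far edge L",(278,152),62),("far edge R",(432,152),62),("near edge L",(287,319),62),("near edge R",(427,319),62)):
    g[n]=ray(ci,S(*uv),z);print(n,g[n].round(1))
d=g["enda"]-g["band"];print(np.hypot(*d[:2]),np.degrees(np.arctan2(d[1],d[0])))
far=(g["far edge L"]+g["far edge R"])/2;near=(g["near edge L"]+g["near edge R"])/2
d=far-near;print("opening",(far+near)/2,np.hypot(*d[:2]),np.degrees(np.arctan2(d[1],d[0])))
s=state();print(s["time_s"],s["ee_pos"],s["ee_rot"])
E
```

```text
enda [569.7  -9.7  20. ]
band [467.4 -31.2  20. ]
strip end L [566.8   6.1   8. ]
far edge L [563.8  40.9  62. ]
far edge R [588.6 -71.1  62. ]
near edge L [435.1  15.1  62. ]
near edge R [460.3 -98.5  62. ]
104.52006633774455 11.865919149132454
opening [511.95471713 -28.37128947  62.        ] 131.1865925590598 11.700468306716912
1.8167 [485.41132966 -67.70712228 213.45820809] [-1.79983340e+02  4.26311183e-02  1.24866051e+01]
```

Request:
move_arm(
  motion=[
    [45,[0.55,0.92,0],[0,0,-0.15]],
    [45,[0.55,0.92,0],[0,0,0]],
    [45,[0,0,-1],[0,0,0]],
    [45,[0,0,-1],[0,0,0]],
    [45,[0,0,-1],[0,0,0]],
    [45,[0,0,-1],[0,0,0]],
    [45,[0,0,-1],[0,0,0]],
    [45,[0,0,-1],[0,0,0]],
    [45,[0,0,-1],[0,0,0]],
    [45,[0,0,-0.5],[0,0,0]],
    [45,[0,0,-0.3],[0,0,0]],
    [45,[0,0,0],[0,0,0]],
    [45,[0,0,0],[0,0,0]],
  ],
)

```text
time_s: 2.9
ee_pos: [512.3, -23.8, 19.2]
ee_rot: [180.0, -0.0, 11.7]
force: [0.2, -0.5, -0.4]
gripper_width: 44.6
gripper_force: 0.0
```

```bash
python3 - <<'E'
from h import *
s=state();print(s["time_s"],s["ee_pos"],s["ee_rot"])
cv2.imwrite("pics/w2.png",grab_frame("wrist"))
E
```

```text
2.9 [512.31711822 -23.75484835  19.23364537] [ 1.79986113e+02 -1.95823632e-03  1.16935794e+01]
```

View pics/w2.png

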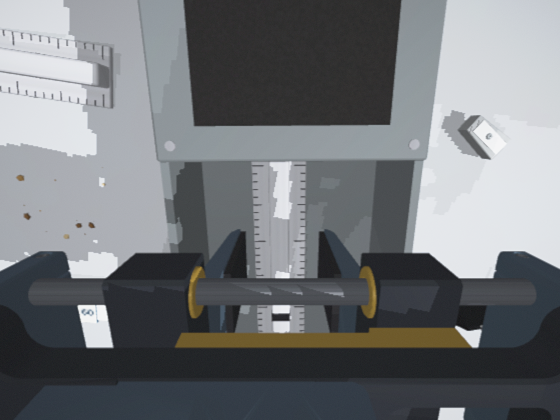

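The fingers straddle the rib and are centred on it (about column 282). I'll go down 8 mm and close.

Request:
move_arm(
  motion=[
    [45,[0,0,-0.17],[0,0,0]],
    [45,[0,0,-0.16],[0,0,0]],
    [45,[0,0,0],[0,0,0]],
    [10,[0,0,0],[0,0,0]],
    [10,[0,0,0],[0,0,0]],
    [10,[0,0,0],[0,0,0]],
    [10,[0,0,0],[0,0,0]],
    [10,[0,0,0],[0,0,0]],
    [10,[0,0,0],[0,0,0]],
    [10,[0,0,0],[0,0,0]],
    [10,[0,0,0],[0,0,0]],
    [10,[0,0,0],[0,0,0]],
  ],
  grip_force=40,
)

```text
time_s: 3.95
ee_pos: [512.3, -23.2, 10.8]
ee_rot: [180.0, -0.0, 11.7]
force: [0.4, -0.2, 0.7]
gripper_width: 11.7
gripper_force: 40.0
```

Request:
move_arm(
  motion=[
    [10,[0,0,0.12],[0,0,0]],
    [10,[-0.04,-0.008,0.205],[0.102,-0.49,0]],
    [10,[-0.04,-0.008,0.205],[0.102,-0.49,0]],
    [10,[-0.04,-0.008,0.205],[0.102,-0.49,0]],
    [10,[-0.04,-0.008,0.205],[0.102,-0.49,0]],
    [10,[-0.04,-0.008,0.205],[0.102,-0.49,0]],
    [10,[-0.04,-0.008,0.205],[0.102,-0.49,0]],
    [10,[-0.04,-0.008,0.205],[0.102,-0.49,0]],
    [10,[-0.04,-0.008,0.205],[0.102,-0.49,0]],
    [10,[-0.04,-0.008,0.205],[0.102,-0.49,0]],
    [10,[-0.04,-0.008,0.205],[0.102,-0.49,0]],
    [10,[0,0,0],[0,0,0]],
    [10,[0,0,0],[0,0,0]],
    [10,[0,0,0],[0,0,0]],
  ],
)

```text
time_s: 5.12
ee_pos: [502.7, -25.3, 65.1]
ee_rot: [180.0, -20.0, 11.7]
force: [0.3, 0.1, -0.6]
gripper_width: 11.4
gripper_force: 40.0
```

```bash
python3 - <<'E'
from h import *
s=state();print(s["time_s"],s["ee_pos"],s["ee_rot"],s["force"],s["torque"],s["gripper_width"])
im=np.hstack([cv2.resize(grab_frame("scene")[170:310,180:370],(400,295),interpolation=cv2.INTER_CUBIC),cv2.resize(grab_frame("wrist"),(393,295))])
cv2.imwrite("pics/s3.png",im)
E
```

```text
5.1167 [502.6668554  -25.28471448  65.06025738] [179.99311119 -20.00886554  11.73161383] [ 0.28840094  0.05800296 -0.55319744] [-0.01782162  0.2207375   0.02372156] 11.405707773487777
```

View pics/s3.png

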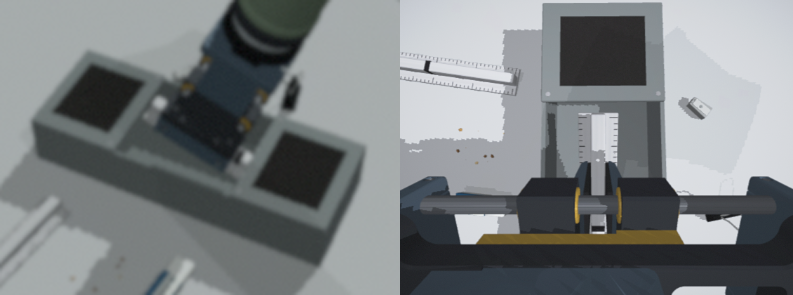

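The ruler's far end is up through the opening at (160,103) on the left half, it is still aligned with the fingers on the right half, and the forces are small. Next I'll slide it out along the slant.

Request:
move_arm(
  motion=[
    [10,[0.404,0.084,0.13],[0,0,0]],
    [10,[0.404,0.084,0.13],[0,0,0]],
    [10,[0.404,0.084,0.13],[0,0,0]],
    [10,[0.404,0.084,0.13],[0,0,0]],
    [10,[0.404,0.084,0.13],[0,0,0]],
    [10,[0.404,0.084,0.13],[0,0,0]],
    [10,[0.404,0.084,0.14],[0,0,0]],
    [10,[0.404,0.084,0.15],[0,0,0]],
    [10,[0.404,0.084,0.15],[0,0,0]],
    [10,[0.404,0.084,0.15],[0,0,0]],
    [10,[0,0,0],[0,0,0]],
    [10,[0,0,0],[0,0,0]],
  ],
)

```text
time_s: 6.22
ee_pos: [603.6, -4.0, 99.2]
ee_rot: [-180.0, -20.0, 11.8]
force: [-0.1, -0.4, -0.1]
gripper_width: 11.6
gripper_force: 40.0
```

Request:
move_arm(
  motion=[
    [10,[0,0,0.3],[0,0,0]],
    [10,[0,0,0.5],[0,0,0]],
    [10,[0,0,0.5],[0,0,0]],
    [10,[0,0,0.5],[0,0,0]],
    [10,[0,0,0.5],[0,0,0]],
    [10,[0,0,0.5],[0,0,0]],
    [10,[0,0,0.5],[0,0,0]],
    [10,[0,0,0.5],[0,0,0]],
    [10,[0,0,0.5],[0,0,0]],
    [10,[0,0,0.3],[0,0,0]],
    [10,[0,0,0.2],[0,0,0]],
    [10,[0,0,0],[0,0,0]],
    [10,[0,0,0],[0,0,0]],
    [10,[0,0,0],[0,0,0]],
    [10,[0,0,0],[0,0,0]],
    [10,[0,0,0],[0,0,0]],
  ],
)

```text
time_s: 7.55
ee_pos: [602.9, -4.2, 218.4]
ee_rot: [-180.0, -19.9, 11.7]
force: [0.4, -0.5, -1.0]
gripper_width: 11.7
gripper_force: 40.0
```

```bash
python3 - <<'E'
from h import *
s=state();print(s["time_s"],s["ee_pos"],s["ee_rot"],s["qvel"].round(2),s["force"],s["gripper_width"])
im=np.hstack([cv2.resize(grab_frame("scene")[90:310,160:400],(400,367),interpolation=cv2.INTER_CUBIC),cv2.resize(grab_frame("side")[110:270,160:334],(399,367),interpolation=cv2.INTER_CUBIC)])
cv2.imwrite("pics/s4.png",im)
E
```

```text
7.55 [602.90918505  -4.18621475 218.38252503] [-179.97087436  -19.93762204   11.71893343] [ 0.03 -0.14 -0.31 -0.02  0.17  0.07] [ 0.39028753 -0.47902261 -0.95414423] 11.699412283405854
```

View pics/s4.png

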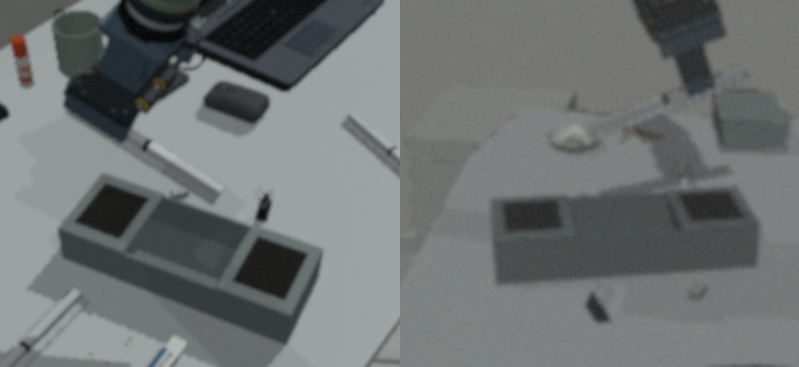

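The ruler hangs clear above the tray: in the scene half it runs from about (75,110) to (220,195), with the low end around 160 mm high. The clip, sharpener and eraser look undisturbed. I'm handing it in.

```bash
python3 -c "
from workcell import *
print(job_done())"
```

```text
the job is handed in; nothing more can be done
None
```

The ruler came out of the tray on the slant, far end first, and I handed the job in with it held still in the gripper, its lower end about 10 cm above the covers and the eraser, clip and sharpener apparently undisturbed; no verdict was returned.

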